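# Re-set the spokes of an egg-painting stand

## Robot

A 7-joint arm with a two-finger parallel gripper is mounted at the origin on the work surface. World frame = base frame: x ahead of the robot, y to its left, z up, the work surface at z = 0. Lengths are in m, angles in rad, forces in N, time in s.
With the tool pointing down it reaches from about 0.4 to 0.875 m from the base axis. Payload 4.4 kg.
Tool frame: the origin (TCP) lies where the fingers leave the gripper's body, on its centre line; the fingertips stand 73 mm ahead of it and the grasp point (between the pads) lies 54 mm ahead of it; z points along the fingers, y is the line along which they close (so a half turn about z gives the same grasp; the last joint's range is limited). The gripper opens to 85 mm and grips with 20 to 120 N. Pads are 22 mm wide; open, the fingers measure 114 mm over their backs; the gripper's body (76 mm by 85 mm) begins 54 mm behind the grasp point. The pads swing forward as they close: fully open they stand 13 mm farther back than shut.
Start: joints at [-1.413, 0.628, 0.038, 1.517, -0.027, 0.996, -0.02], TCP at [0.144, 0.634, 0.304] pointing down, gripper open.
Joint ranges: [-3.06, 3.06], [-0.37, 2.12], [-1.25, 1.32], [0.18, 2.47], [-1.1, 4.24], [0.23, 1.98], [-2.94, 2.94]. Speed limits (rad/s): [2.57, 2.57, 3.14, 3.14, 3.14, 3.14, 3.14].

## Interface

Orientations are given as a unit quaternion [x, y, z, w].
In Python, from station import arm gives the robot as it stands. The module is installed in compiled form; this text tells all that it offers.
- The arm moves only by the tool arm_command, never from a script. Its argument "moves" is a list of rows, each a list of 7 numbers: the shift along the tool's x, y, z in m, then the turn, a rotation vector about the tool's x, y, z in degrees, then the opening, from 0 (shut) to 1 (fully open). In form: [[dx, dy, dz, rx, ry, rz, fingers], ...]. A call has 1 to 8 rows; each row is the pose to reach, as a shift and turn from the pose commanded when the call began, along the tool's axes at that moment; what a row does not reach only later rows make up. A row lasts 1/10 s, in which the tool goes at most 50 mm and 8.59 degrees, less where a joint would pass 70% of its speed; a pose out of reach is approached as far as the arm can. A call with a gripper value outside its range is refused whole. The fingers move at their own pace and stop on an object; the grip force is fixed at half the most. Time passes only in rows, so rows that repeat a pose let the fingers close. It gives the time, the measured TCP pose, the force, the opening and the grip force at its end, in the units of the state.
- arm.get_obs(): the state, without advancing time (a new reading comes with each control period).
- arm.camera(name): name is "scene" or "top"; returns (picture, depth): 480x640x3 uint8, red, green, blue; 480x640 float32, m along the optical axis (not along the pixel's ray), 0 where there is no reading.
- arm.camera_info(name): a dict with "intrinsics" (3x3 intrinsics, pixels), "R" (3x3) and "t" (3): a world point X has camera coordinates R X + t. Camera axes: x right, y down, z forward; pixel columns grow to the right and rows downward; lengths in m; the calibration is good to about 2 mm. A picture is of the moment at which its call begins. camera_info takes no time and is no camera call.
- arm.hand_in(): hands the job in; it is judged then, once.
Trained networks look in the newest picture that a camera, given by its name, has taken for a name from the list of things; names that differ only in an ending like _2 or _b are one class to them, and where a whole thing is asked for, a point or a joint stands for the part that bears it (a point fixed in the world has none). Each returns a list of dicts, best first, with "conf" (0 to 1); they miss things now and then, are a little off and sometimes report something else, mostly with a low value. They report only what shows in the picture. A call takes as long as a camera call. They do not tell look-alikes from the thing itself.
- arm.boxes_of(camera, query): "rect" ([left, top, right, bottom] in pixels, round what is visible of it).
- arm.outline_of(camera, query): "mask" (480x640 bool, what is visible of it) and "rect" ([left, top, right, bottom] in pixels, round what is visible of it).
- arm.tip_of(camera, query): "centre" ([column, row] in pixels: a listed point, or the origin of a listed thing).
The state is a dict: "time": time; "joint_positions": joint angles; "dq": joint speeds; "joint_torque": joint torques, N m; "tcp_pos": TCP position; "ee_rot": TCP orientation; "force": force on the tool from outside, world axes, zero at the start; "wrist_torque": the same for the moment, N m; "grip_width": opening from 0.0 (shut) to 1.0 (fully open); "finger_force": force on a finger pad.
Only numpy, scipy, OpenCV 4.12 (cv2) and the standard library are available. Lean on these libraries where they do the work, as an engineer would, in place of code of your own. Each camera call takes 0.05 s, during which the arm holds its last target. There are 200 camera calls.

## Task

Re-set the three winged spoke nipples on the rim of the egg stand, one after the other from the robot's left over the far side to its right: tighten each one clockwise (seen from its outer end) until you feel its stop, then back it off in quarter turns - one quarter for the left, two quarters for the far one, one quarter for the right - and finish each before you start the next. Leave the egg standing in its cup and do not push the jar, board or wax block about.

Things in the scene. Friction and masses are not known exactly. Their poses are not given: they have to be found in the camera images.
- stand_top (a point): centre of the egg stand's rim, 100 mm above the table; z up. Stand fixed to the table: round wooden foot (164 mm across, 22 high), six sloping wire spokes, steel rim 12 mm thick, radius 105 mm. In its axes the left nipple is on the rim at 72 degrees from +x, the far one at 0, the right one at -72; the three spokes on the robot's side end in plain balls.
- nipple_left_grip (a point): Left brass wing nipple: flat wing 64 long, 10 thick, 36 mm high on a 10 mm neck out of a 24 mm boss on the rim. Its turning axis leans 28 degrees from vertical, top outward from the stand. This point: on the axis, 16 mm below the wing's top edge, 20 above its lower edge, 35 above the boss. z out and up the axis, x along the wing to the ear with a 13 mm ball pip, y across the thickness; they turn with it.
- nipple_far_grip (a point): Far (middle) brass wing nipple: flat wing 64 long, 10 thick, 36 mm high on a 10 mm neck out of a 24 mm boss on the rim. Its turning axis leans 28 degrees from vertical, top outward from the stand. This point: on the axis, 16 mm below the wing's top edge, 20 above its lower edge, 35 above the boss. z out and up the axis, x along the wing to the ear with a 13 mm ball pip, y across the thickness; they turn with it.
- nipple_right_grip (a point): Right brass wing nipple: flat wing 64 long, 10 thick, 36 mm high on a 10 mm neck out of a 24 mm boss on the rim. Its turning axis leans 28 degrees from vertical, top outward from the stand. This point: on the axis, 16 mm below the wing's top edge, 20 above its lower edge, 35 above the boss. z out and up the axis, x along the wing to the ear with a 13 mm ball pip, y across the thickness; they turn with it.
- nipple_left (a joint): turn of the left nipple, rad: 0 = hard stop (tight, no further clockwise seen from its outer end); grows as it is loosened counter-clockwise (right-hand about its z) up to 5.5. One quarter turn = 1.571. Friction about 0.12 N m; stays where it is left. Starts 0.4 to 1.15 from the stop.
- nipple_far (a joint): turn of the far (middle) nipple, rad: 0 = hard stop (tight, no further clockwise seen from its outer end); grows as it is loosened counter-clockwise (right-hand about its z) up to 5.5. One quarter turn = 1.571. Friction about 0.12 N m; stays where it is left. Starts 0.4 to 1.15 from the stop.
- nipple_right (a joint): turn of the right nipple, rad: 0 = hard stop (tight, no further clockwise seen from its outer end); grows as it is loosened counter-clockwise (right-hand about its z) up to 5.5. One quarter turn = 1.571. Friction about 0.12 N m; stays where it is left. Starts 0.4 to 1.15 from the stop.
- egg_center (a point): centre (half-way up) of the white egg, 92 mm high and 62 mm thick, standing loose, upright in the cup in the stand's middle with its top 118 mm above the table. Its z is its long axis. Bystander.
- dye_jar_center (a point): centre of a closed amber jar, 68 mm across and 85 mm high, standing on the table beyond the stand. Bystander.
- board_center (a point): centre of a loose piece of particle board lying flat, 120 x 80 x 19 mm, to the side of the stand. Bystander.
- block_center (a point): centre of a block of dark brown wax, 100 x 50 x 35 mm, on the table to the side of the stand. Bystander.
Mind the look-alikes: they are no part of the job. What is shaped like the part that bears egg_center but red is not meant.

How it is judged:
By the outcome, as a careful person would: the job done as asked, in the order asked, and still so for the second after the job is handed in, with the robot touching nothing.
It also fails if it takes over 72 s, if anything falls off the work surface, if the arm or the gripper's body presses on something with over 40 N, if the wrist force passes 120 N, or if a joint passes its speed limit or range.

## Working session

There is one attempt and no reset: what is moved stays moved. The work goes in short steps, Python scripts to look and compute and a tool call to move; the robot and the scene stay as the last step left them, time stands still between calls to the robot, and variables do not carry over. Pictures are saved under pics/ and viewed, at most 10 in all, crops included, and the job is handed in when it is done.

Besides the shell and the picture viewer there is one more tool, called after "Emit:" by a JSON object that holds its "api" and its "payload", one argument or row to a line. arm_command: Moves the arm, as the interface text tells. Its arguments: {"type":"object","properties":{"moves":{"type":"array","items":{"type":"array","items":{"type":"number"}}}},"required":["moves"]}

```bash
mkdir -p pics; cat > h.py <<'E'
import numpy as np, cv2
from station import arm
from scipy.spatial.transform import Rotation as R
def back(cam,u,v,d):
    i=arm.camera_info(cam);K=np.array(i["intrinsics"]);Rm=np.array(i["R"]);t=np.array(i["t"])
    pc=np.linalg.inv(K)@np.array([u,v,1.0])*d
    return Rm.T@(pc-t)
def proj(cam,X):
    i=arm.camera_info(cam);K=np.array(i["intrinsics"]);c=np.array(i["R"])@np.array(X)+np.array(i["t"])
    p=K@c;return p[:2]/p[2]
def cloud(cam,depth):
    i=arm.camera_info(cam);K=np.array(i["intrinsics"]);Rm=np.array(i["R"]);t=np.array(i["t"])
    v,u=np.mgrid[0:480,0:640]
    pc=np.stack([(u-K[0,2])/K[0,0]*depth,(v-K[1,2])/K[1,1]*depth,depth],-1)
    return (pc-t)@Rm
E
python3 - <<'E'
from h import *
for c in("scene","top"):
    im,d=arm.camera(c); cv2.imwrite(f"pics/{c}0.png",im[:,:,::-1]); np.savez(f"{c}0.npz",im=im,d=d)
    i=arm.camera_info(c);print(c,np.round(-np.array(i["R"]).T@np.array(i["t"]),3),np.round(i["R"],2).tolist(),np.array(i["intrinsics"])[0])
    for q in("stand_top","nipple_left_grip","nipple_far_grip","nipple_right_grip","egg_center","dye_jar_center","board_center","block_center"):
        for r in arm.tip_of(c,q)[:3]:
            u,v=r["centre"];dd=d[int(v),int(u)];print(c,q,round(r["conf"],2),np.round([u,v]),np.round(back(c,u,v,dd),3))
print(arm.get_obs())
E
```

```text
scene [ 1.049 -0.81   0.834] [[0.86, 0.52, -0.01], [0.31, -0.53, -0.79], [-0.42, 0.67, -0.61]] [536.65732239   0.         332.38855376]
scene stand_top 0.88 [326. 249.] [ 0.562 -0.048  0.118]
scene nipple_left_grip 0.46 [368. 212.] [0.604 0.062 0.163]
scene nipple_far_grip 0.95 [376. 256.] [ 0.681 -0.048  0.148]
scene nipple_right_grip 0.71 [306. 276.] [ 0.587 -0.164  0.139]
scene egg_center 0.97 [273. 223.] [0.361 0.025 0.07 ]
scene egg_center 0.73 [355. 337.] [ 0.721 -0.203  0.078]
scene egg_center 0.37 [369. 214.] [0.608 0.057 0.161]
scene dye_jar_center 0.74 [411. 324.] [ 0.795 -0.116  0.074]
scene board_center 0.75 [206. 328.] [ 0.419 -0.293  0.021]
scene block_center 0.8 [356. 192.] [0.446 0.294 0.038]
scene block_center 0.71 [308. 274.] [ 0.599 -0.172  0.156]
scene block_center 0.52 [206. 329.] [ 0.42  -0.294  0.02 ]
top [ 0.496 -0.005  1.053] [[0.0, -1.0, -0.01], [-1.0, -0.0, -0.08], [0.08, 0.01, -1.0]] [566.84324212   0.         310.21207551]
top stand_top 0.65 [343. 252.] [ 0.554 -0.049  0.115]
top nipple_left_grip 0.79 [269. 227.] [0.59  0.071 0.147]
top nipple_far_grip 0.
[... 512 characters left out ...]
ositions': array([-1.41278969,  0.62833425,  0.0385186 ,  1.51738867, -0.02704345,
        0.99625432, -0.02000508]), 'dq': array([-0.00084523,  0.00034647, -0.00021438,  0.00021312,  0.00095597,
        0.00019047, -0.00026818]), 'joint_torque': array([ 6.88594519e-04, -5.63263321e+01,  1.22620370e+00, -1.93783790e+01,
        1.10864604e-02,  1.58227991e-03,  2.54536820e-05]), 'tcp_pos': array([0.14424575, 0.63382673, 0.30396003]), 'ee_rot': array([ 1.11703947e-01,  9.93741527e-01,  6.97562023e-05, -2.62374587e-05]), 'force': array([ 0.11989301, -0.32391043,  0.18124886]), 'wrist_torque': array([-0.01625951,  0.01979651, -0.01286025]), 'finger_force': 0.0, 'grip_width': 0.9978580122288468}
```

```bash
python3 - <<'E'
import cv2
a=cv2.imread("pics/top0.png")[100:400,120:520];cv2.imwrite("pics/topc.png",cv2.resize(a,(800,600),interpolation=cv2.INTER_CUBIC))
a=cv2.imread("pics/scene0.png")[160:370,230:510];cv2.imwrite("pics/scc.png",cv2.resize(a,(800,600),interpolation=cv2.INTER_CUBIC))
E
```

```text
(no output)
```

View pics/topc.png

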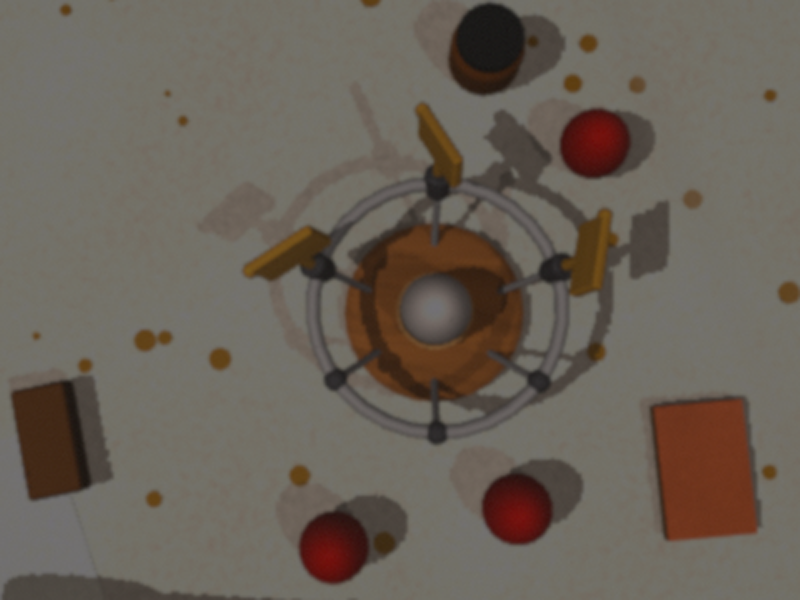

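View pics/scc.png

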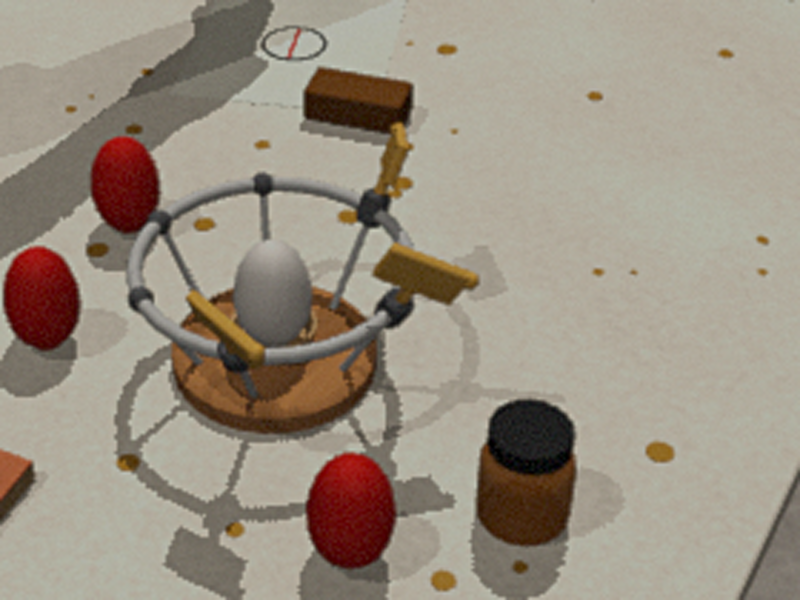

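Top crop: the stand centre is at (436,308). The wings are left (287,252), far (440,143) and right (592,252). The jar is at (487,45), board at (705,470) and wax block at (50,440). The white egg sits in the cup. Three red eggs, at (595,142), (517,508) and (333,547), are look-alikes and not part of the job. I'll fit the stand and the wings next.

```bash
cat > fit.py <<'E'
from h import *
from scipy.optimize import least_squares
S={c:np.load(f"{c}0.npz") for c in("top","scene")}
P={c:cloud(c,S[c]["d"]) for c in S}; HSV={c:cv2.cvtColor(S[c]["im"],cv2.COLOR_RGB2HSV) for c in S}
for c in S:
    p=P[c];h=HSV[c];ok=(S[c]["d"]>0)
    r=np.hypot(p[...,0]-.555,p[...,1]+.045)
    m=ok&(p[...,2]>.09)&(p[...,2]<.112)&(r>.09)&(r<.12)&(h[...,1]<70)
    q=p[m]
    for _ in range(3):
        f=least_squares(lambda s:np.hypot(np.hypot(q[:,0]-s[0],q[:,1]-s[1])-.105,q[:,2]-s[2])-.006,[.555,-.045,.1],loss="soft_l1",f_scale=.002)
    print(c,len(q),"rim",np.round(f.x,4),np.abs(f.fun).mean())
    b=ok&(h[...,0]>12)&(h[...,0]<32)&(h[...,1]>130)&(p[...,2]>.11)&(p[...,2]<.21)
    n,l,st,_=cv2.connectedComponentsWithStats(b.astype(np.uint8))
    for k in range(1,n):
        if st[k,4]<40: continue
        w=p[l==k];print(c,st[k],"mean",np.round(w.mean(0),3),"sd",np.round(np.linalg.svd(w-w.mean(0))[1]/len(w)**.5,4),np.round(np.linalg.svd(w-w.mean(0))[2],2).tolist(), "zr",np.round(np.percentile(w[:,2],[1,99]),3))
E
python3 fit.py
```

```text
top 2778 rim [ 0.5516 -0.0423  0.101 ] 0.0015290903384332557
top [328 152  23  41 432] mean [ 0.678 -0.042  0.151] sd [0.0192 0.0121 0.002 ] [[-0.85, -0.43, 0.3], [0.38, -0.13, 0.91], [-0.36, 0.89, 0.28]] zr [0.119 0.173]
top [401 205  25  43 612] mean [ 0.591 -0.162  0.149] sd [0.0183 0.0127 0.002 ] [[-0.96, 0.22, 0.19], [0.06, -0.49, 0.87], [0.28, 0.84, 0.45]] zr [0.118 0.167]
top [242 213  43  27 536] mean [0.591 0.079 0.151] sd [0.0183 0.0115 0.0022] [[-0.45, 0.87, -0.21], [0.3, 0.36, 0.88], [-0.84, -0.34, 0.42]] zr [0.122 0.169]
scene 1274 rim [ 0.5539 -0.042   0.102 ] 0.0018726433333907176
scene [ 210    0  105   29 1443] mean [-0.625  1.287  0.158] sd [0.1317 0.0652 0.0268] [[0.87, 0.49, -0.01], [-0.49, 0.87, -0.09], [0.03, -0.09, -1.0]] zr [0.111 0.208]
scene [ 378    0  262   36 3707] mean [0.511 1.897 0.153] sd [0.2907 0.0257 0.0086] [[1.0, 0.0, 0.03], [-0.03, -0.0, 1.0], [0.0, -1.0, -0.0]] zr [0.111 0.208]
scene [361 203  12  26 144] mean [0.598 0.068 0.149] sd [0.0191 0.0146 0.0026] [[-0.49, 0.86, -0.16], [0.22, 0.29, 0.93], [0.85, 0.42, -0.33]] zr [0.116 0.17 ]
scene [361 245  36  22 420] mean [ 0.683 -0.046  0.147] sd [0.0183 0.0122 0.0022] [[0.82, 0.44, -0.35], [-0.39, -0.01, -0.92], [0.41, -0.9, -0.17]] zr [0.118 0.171]
scene [295 262  27  27 249] mean [ 0.599 -0.17   0.151] sd [0.0189 0.0111 0.0027] [[0.95, -0.18, -0.25], [-0.18, 0.32, -0.93], [-0.25, -0.93, -0.27]] zr [0.121 0.167]
```

```bash
cat >> fit.py <<'E'
def nip(s,th,a,L):
    ph=s[2]+th; rad=np.array([np.cos(ph),np.sin(ph),0])
    z=np.array([0,0,1])*np.cos(np.radians(28))+rad*np.sin(np.radians(28))
    y0=np.cross(z,rad);y0/=np.linalg.norm(y0);x0=np.cross(y0,z)   # x0 radial-ish
    x=np.cos(a)*x0+np.sin(a)*y0;y=np.cross(z,x)
    o=np.array([s[0],s[1],.1])+.105*rad+L*z
    return o,np.c_[x,y,z]
def sdf(p,o,M):
    q=np.abs((p-o)@M+[0,0,.002])-[.032,.005,.018]
    return np.linalg.norm(np.maximum(q,0),axis=1)+np.minimum(q.max(1),0)
TH=np.radians([72,0,-72])
def wpts(c,s):
    p=P[c];h=HSV[c];out=[]
    b=(S[c]["d"]>0)&(h[...,0]>10)&(h[...,0]<34)&(h[...,1]>110)&(p[...,2]>.11)&(p[...,2]<.2)
    for th in TH:
        g,_=nip(s,th,0,.047); out.append(p[b&(np.linalg.norm(p-g,axis=-1)<.05)])
    return out
if __name__=="__main__":
    W={c:wpts(c,[.552,-.042,0]) for c in S}
    def res(v):
        s=v[:3];L=v[3];r=[]
        for ci,c in enumerate(("top","scene")):
            off=v[7+3*ci:10+3*ci]
            for k in range(3):
                o,M=nip(s,TH[k],v[4+k],L);d=sdf(W[c][k]-off,o,M)/.0015
                r.append(np.sign(d)*np.sqrt(2*(np.sqrt(1+d*d)-1))/np.sqrt(len(d)))
        return np.r_[np.concatenate(r),v[7:]/.002*.3,(v[0]-.5527)/.003*.3,(v[1]+.042)/.003*.3]
    best=None
    import itertools
    a0=[]
    for k in range(3):
        c=[(lambda f:(np.abs(sdf(W["top"][k],*f)).mean(),a))(nip([.552,-.042,0],TH[k],a,.047)) for a in np.radians(range(-90,90,5))]
        a0.append(min(c)[1])
    f=least_squares(res,np.r_[.552,-.042,0,.047,a0,np.zeros(6)])
    v=f.x;print(f.cost,"s",np.round(v[:3],4),"L",v[3].round(4),"ang",np.degrees(v[4:7]).round(1),"off",v[7:].round(4))
    for k in range(3):
        o,M=nip(v[:3],TH[k],v[4+k],v[3]);print(k,o.round(4),M.round(3).tolist(),[float(np.abs(sdf(W[c][k]-v[7+3*i:10+3*i],o,M)).mean().round(4)) for i,c in enumerate(("top","scene"))])
    np.save("v.npy",v)
E
python3 fit.py|tail -4
```

```text
2.998779095912386 s [ 0.5532 -0.0421  0.0022] L 0.0498 ang [45.6 26.4 57.6] off [-0.0006 -0.0006 -0.0002  0.0008  0.0006  0.0007]
0 [0.5926 0.0801 0.144 ] [[-0.49, -0.86, 0.144], [0.807, -0.385, 0.447], [-0.329, 0.335, 0.883]] [0.001, 0.0018]
1 [ 0.6816 -0.0418  0.144 ] [[0.79, -0.395, 0.469], [0.447, 0.895, 0.001], [-0.42, 0.209, 0.883]] [0.0012, 0.0014]
2 [ 0.5931 -0.1641  0.144 ] [[0.95, 0.277, 0.146], [-0.187, 0.875, -0.446], [-0.252, 0.396, 0.883]] [0.0013, 0.0011]
```

```bash
cat >> h.py <<'E'
def rel(p,Rt):
    o=arm.get_obs();R0=R.from_quat(o["ee_rot"]);dp=R0.inv().apply(np.array(p)-o["tcp_pos"])
    rv=(R0.inv()*R.from_matrix(Rt)).as_rotvec(degrees=True)
    return (dp*1000).round(1),rv.round(2)
def tool(k,sy,back=0.,a=None,lat=(0,0)):
    import fit_
    v=np.load("v.npy");o,M=fit_.nip(v[:3],fit_.TH[k],v[4+k] if a is None else a,v[3])
    z=-M[:,2];y=sy*M[:,1];x=np.cross(y,z)
    return o-z*(.054+back),np.c_[x,y,z]
def state():
    o=arm.get_obs();Rt=R.from_quat(o["ee_rot"])
    print("t",o["time"],"tcp",o["tcp_pos"].round(4),"q",np.round(o["joint_positions"],2),"grip",round(o["grip_width"],3),round(o["finger_force"],1))
    print(" Ftool",Rt.inv().apply(o["force"]).round(2),"Ttool",Rt.inv().apply(o["wrist_torque"]).round(3))
    return o
def ang(k):
    "tool y angle in nipple k's plane (deg), + = loosening; lateral offset of grasp point from axis, mm along (tool x,y), depth err"
    import fit_
    v=np.load("v.npy");o,M=fit_.nip(v[:3],fit_.TH[k],0,v[3]);s=arm.get_obs();Rt=R.from_quat(s["ee_rot"]).as_matrix()
    y=M.T@Rt[:,1];g=s["tcp_pos"]+.054*Rt[:,2]
    print(" angle",np.degrees(np.arctan2(-y[0],y[1])).round(2),"wing0",np.degrees(v[4+k]).round(1),"off mm",((g-o)@Rt*1000).round(1),"tilt",np.degrees(np.arccos(np.clip(-Rt[:,2]@M[:,2],-1,1))).round(2))
E
python3 - <<'E'
s=open('fit.py').read();i=s.index("def nip");j=s.index("def sdf");open('fit_.py','w').write("import numpy as np\nTH=np.radians([72,0,-72])\n"+s[i:j])
E
python3 - <<'E'
from h import *
for b in(.09,.0):print(rel(*tool(0,-1,b)))
p,M=tool(0,-1,.09);p[2]+=.05;print(rel(p,M),p)
state()
E
```

```text
(array([-566. , -373. ,   32.8]), array([27.19, -9.73, 48.46]))
(array([-562.3, -415.1,  112.2]), array([27.19, -9.73, 48.46]))
(array([-566. , -373. ,  -17.2]), array([27.19, -9.73, 48.46])) [0.61333268 0.14443432 0.32111247]
t 0.9 tcp [0.1442 0.6338 0.304 ] q [-1.41  0.63  0.04  1.52 -0.03  1.   -0.02] grip 0.998 0.0
 Ftool [-0.19 -0.29 -0.18] Ttool [0.02  0.016 0.013]
```

Emit:
{"api": "arm_command", "payload": {
  "moves": [
    [-0.04,-0.02,-0.01,2,-1,4,0.55],
    [-0.08,-0.05,-0.017,4,-1.5,7,0.55],
    [-0.12,-0.08,-0.017,6,-2,10,0.55],
    [-0.16,-0.1,-0.017,8,-3,14,0.55],
    [-0.2,-0.13,-0.017,10,-3.5,17,0.55],
    [-0.24,-0.155,-0.017,12,-4,21,0.55],
    [-0.28,-0.185,-0.017,14,-5,24,0.55],
    [-0.32,-0.21,-0.017,16,-5.5,28,0.55]
  ]
}}

```text
time: 1.7
tcp_pos: [0.4105, 0.3564, 0.3212]
ee_rot: [0.348, 0.926, -0.143, 0.032]
force: [0.7, -0.2, 0.5]
grip_width: 0.552
finger_force: 0.0
```

```bash
python3 -c "
from h import *
state();p,M=tool(0,-1,.09);print(rel(p,M));p[2]+=.03;print(rel(p,M))"
```

```text
t 1.7 tcp [0.4105 0.3564 0.3212] q [-1.02  0.57  0.27  1.64  0.04  1.18  0.06] grip 0.552 0.0
 Ftool [-0.73  0.2  -0.43] Ttool [-0.317  0.18  -0.   ]
(array([-280. ,   -7.4,  100.5]), array([11.1 , -4.08, 20.37]))
(array([-284.8,  -14.7,   71.7]), array([11.1 , -4.08, 20.37]))
```

Emit:
{"api": "arm_command", "payload": {
  "moves": [
    [-0.05,-0.003,0.013,2,-0.7,4,0.5],
    [-0.1,-0.006,0.025,4,-1.5,7,0.5],
    [-0.14,-0.008,0.036,6,-2,10,0.5],
    [-0.185,-0.01,0.048,8,-3,14,0.5],
    [-0.23,-0.012,0.06,9.5,-3.5,17,0.5],
    [-0.265,-0.012,0.075,11.1,-4.1,20.4,0.5],
    [-0.28,-0.0074,0.1,11.1,-4.1,20.4,0.5],
    [-0.28,-0.0074,0.1,11.1,-4.1,20.4,0.5]
  ]
}}

```text
time: 2.5
tcp_pos: [0.6133, 0.1431, 0.2683]
ee_rot: [0.503, 0.829, -0.237, 0.055]
force: [-0.7, 0.2, 0.1]
grip_width: 0.5
finger_force: 0.0
```

```bash
python3 -c "
from h import *
state();ang(0);print(rel(*tool(0,-1,.09)));print(rel(*tool(0,-1,0)))"
```

```text
t 2.5 tcp [0.6133 0.1431 0.2683] q [-0.65  0.82  0.43  1.41  0.09  1.26  0.14] grip 0.5 0.0
 Ftool [ 0.5  -0.55 -0.03] Ttool [-0.334  0.356  0.026]
 angle -134.52 wing0 45.6 off mm [ -0.1  -0.2 -86.9] tilt 0.27
(array([ 0.1, -0.4, -3.1]), array([-0.27,  0.02, -0.1 ]))
(array([ 0.1, -0. , 86.9]), array([-0.27,  0.02, -0.1 ]))
```

Emit:
{"api": "arm_command", "payload": {
  "moves": [
    [0,0,0.03,0,0,0,0.5],
    [0,0,0.06,0,0,0,0.5],
    [0,0,0.087,0,0,0,0.5],
    [0,0,0.087,0,0,0,0.5],
    [0,0,0.087,0,0,0,0.3],
    [0,0,0.087,0,0,0,0]
  ]
}}

```text
time: 3.1
tcp_pos: [0.6016, 0.1097, 0.1957]
ee_rot: [0.501, 0.832, -0.233, 0.057]
force: [0.2, 1.5, -0.2]
grip_width: 0.168
finger_force: 0.0
```

```bash
python3 -c "
from h import *
state();ang(0)"
```

```text
t 3.1 tcp [0.6016 0.1097 0.1957] q [-0.62  0.87  0.42  1.54  0.09  1.06  0.14] grip 0.168 0.0
 Ftool [ 1.18  0.78 -0.47] Ttool [-0.347  0.368  0.065]
 angle -134.29 wing0 45.6 off mm [ 2.5  2.1 -6.1] tilt 0.29
```

Emit:
{"api": "arm_command", "payload": {
  "moves": [
    [0,0,0,0,0,0,0],
    [0,0,0,0,0,0,0]
  ]
}}

```text
time: 3.3
tcp_pos: [0.6009, 0.1093, 0.196]
ee_rot: [0.501, 0.831, -0.234, 0.056]
force: [-1.7, 2.3, 6.5]
grip_width: 0.11
finger_force: 59.6
```

```bash
python3 -c "
from h import *
state();ang(0)"
```

```text
t 3.3 tcp [0.6009 0.1093 0.196 ] q [-0.62  0.87  0.42  1.54  0.09  1.06  0.14] grip 0.11 59.6
 Ftool [ 0.54 -2.73 -6.56] Ttool [ 0.465  0.445 -0.01 ]
 angle -134.3 wing0 45.6 off mm [ 2.4  1.2 -6.2] tilt 0.19
```

Emit:
{"api": "arm_command", "payload": {
  "moves": [
    [0,0.0002,0,0,0,5,0],
    [0,0.0004,0,0,0,10,0],
    [0,0.0006,0,0,0,15,0],
    [0,0.0008,0,0,0,20,0],
    [0,0.0008,0,0,0,20,0]
  ]
}}

```text
time: 3.8
tcp_pos: [0.6018, 0.1096, 0.1958]
ee_rot: [0.638, 0.731, -0.221, 0.097]
force: [-0.9, 1.0, 5.7]
grip_width: 0.103
finger_force: 59.5
```

```bash
python3 -c "
from h import *
state();ang(0)"
```

```text
t 3.8 tcp [0.6018 0.1096 0.1958] q [-0.67  0.9   0.53  1.54  0.    1.05 -0.13] grip 0.103 59.5
 Ftool [-1.36 -1.95 -5.4 ] Ttool [0.432 0.172 0.123]
 angle -154.41 wing0 45.6 off mm [ 2.8  1.3 -6.3] tilt 0.21
```

Emit:
{"api": "arm_command", "payload": {
  "moves": [
    [0,0.0001,0,0,0,3,0],
    [0,0.0002,0,0,0,6,0],
    [0,0.0003,0,0,0,9,0],
    [0,0.0004,0,0,0,12,0]
  ]
}}

```text
time: 4.2
tcp_pos: [0.6024, 0.1096, 0.1957]
ee_rot: [0.711, 0.661, -0.209, 0.119]
force: [0.6, 2.5, 5.5]
grip_width: 0.108
finger_force: 59.4
```

```bash
python3 -c "
from h import *
state();ang(0)"
```

```text
t 4.2 tcp [0.6024 0.1096 0.1957] q [-0.7   0.91  0.59  1.54 -0.05  1.05 -0.29] grip 0.108 59.4
 Ftool [-0.22 -0.23 -6.06] Ttool [ 0.376  0.049 -0.167]
 angle -166.38 wing0 45.6 off mm [ 3.1  1.3 -6.2] tilt 0.24
```

Emit:
{"api": "arm_command", "payload": {
  "moves": [
    [0,0.0001,0,0,0,3,0],
    [0,0.0002,0,0,0,6,0],
    [0,0.0003,0,0,0,9,0],
    [0,0.0003,0,0,0,9,0]
  ]
}}

```text
time: 4.6
tcp_pos: [0.6029, 0.1095, 0.1957]
ee_rot: [0.761, 0.603, -0.199, 0.135]
force: [0.2, 2.2, 5.4]
grip_width: 0.105
finger_force: 59.5
```

```bash
python3 -c "
from h import *
state();ang(0)"
```

```text
t 4.6 tcp [0.6029 0.1095 0.1957] q [-0.72  0.93  0.63  1.54 -0.09  1.06 -0.41] grip 0.105 59.5
 Ftool [-0.56 -0.55 -5.79] Ttool [ 0.362 -0.018  0.131]
 angle -175.36 wing0 45.6 off mm [ 3.3  1.3 -6.3] tilt 0.26
```

Emit:
{"api": "arm_command", "payload": {
  "moves": [
    [0,0.0001,0,0,0,3,0],
    [0,0.0002,0,0,0,6,0],
    [0,0.0003,0,0,0,9,0]
  ]
}}

```text
time: 4.9
tcp_pos: [0.6032, 0.1095, 0.1957]
ee_rot: [0.804, 0.543, -0.188, 0.15]
force: [-0.8, 1.3, 6.9]
grip_width: 0.103
finger_force: 85.1
```

```bash
python3 -c "
from h import *
state();ang(0)"
```

```text
t 4.9 tcp [0.6032 0.1095 0.1957] q [-0.75  0.94  0.68  1.54 -0.13  1.06 -0.53] grip 0.103 85.1
 Ftool [-2.44 -0.91 -6.57] Ttool [ 0.298 -0.191 -1.893]
 angle 175.87 wing0 45.6 off mm [ 3.5  1.  -6.3] tilt 0.25
```

Emit:
{"api": "arm_command", "payload": {
  "moves": [
    [0,0,0,0,0,0,0]
  ]
}}

```text
time: 5.0
tcp_pos: [0.6031, 0.1096, 0.1957]
ee_rot: [0.804, 0.544, -0.189, 0.151]
force: [0.1, 0.2, 6.5]
grip_width: 0.111
finger_force: 83.1
```

```bash
python3 -c "
from h import *
state();ang(0)"
```

```text
t 5.0 tcp [0.6031 0.1096 0.1957] q [-0.75  0.94  0.68  1.54 -0.13  1.06 -0.53] grip 0.111 83.1
 Ftool [-2.81  0.29 -5.81] Ttool [ 0.222 -0.15  -1.802]
 angle 176.0 wing0 45.6 off mm [ 3.5  1.  -6.3] tilt 0.26
```

Emit:
{"api": "arm_command", "payload": {
  "moves": [
    [0,0,0,0,0,-1,0],
    [0,0,0,0,0,-1,0]
  ]
}}

```text
time: 5.2
tcp_pos: [0.6031, 0.1095, 0.1957]
ee_rot: [0.799, 0.551, -0.19, 0.149]
force: [0.5, 0.6, 6.3]
grip_width: 0.106
finger_force: 72.9
```

```bash
python3 -c "
from h import *
state();ang(0)"
```

```text
t 5.2 tcp [0.6031 0.1095 0.1957] q [-0.74  0.94  0.67  1.54 -0.13  1.06 -0.52] grip 0.106 72.9
 Ftool [-2.25  0.44 -5.92] Ttool [ 0.216 -0.141 -1.447]
 angle 177.03 wing0 45.6 off mm [ 3.5  1.1 -6.3] tilt 0.26
```

Emit:
{"api": "arm_command", "payload": {
  "moves": [
    [0,0,0,0,0,-1,0],
    [0,0,0,0,0,-1,0]
  ]
}}

```text
time: 5.4
tcp_pos: [0.6032, 0.1095, 0.1956]
ee_rot: [0.794, 0.558, -0.191, 0.147]
force: [-0.3, 1.0, 5.5]
grip_width: 0.106
finger_force: 65.0
```

```bash
python3 -c "
from h import *
state();ang(0)"
```

```text
t 5.4 tcp [0.6032 0.1095 0.1956] q [-0.74  0.94  0.67  1.54 -0.12  1.06 -0.5 ] grip 0.106 65.0
 Ftool [-1.83 -0.48 -5.27] Ttool [ 0.254 -0.101 -1.129]
 angle 177.97 wing0 45.6 off mm [ 3.5  1.2 -6.3] tilt 0.26
```

Emit:
{"api": "arm_command", "payload": {
  "moves": [
    [0,0,0,0,0,-2,0],
    [0,0,0,0,0,-2,0]
  ]
}}

```text
time: 5.6
tcp_pos: [0.6031, 0.1094, 0.1957]
ee_rot: [0.786, 0.57, -0.193, 0.143]
force: [0.6, 2.0, 5.8]
grip_width: 0.106
finger_force: 59.6
```

```bash
python3 -c "
from h import *
state();ang(0)"
```

```text
t 5.6 tcp [0.6031 0.1094 0.1957] q [-0.74  0.93  0.66  1.54 -0.12  1.06 -0.48] grip 0.106 59.6
 Ftool [-0.85 -0.   -6.08] Ttool [ 0.327 -0.073 -0.093]
 angle 179.76 wing0 45.6 off mm [ 3.4  1.3 -6.2] tilt 0.25
```

Emit:
{"api": "arm_command", "payload": {
  "moves": [
    [0,0,0,0,0,-1,0],
    [0,0,0,0,0,-1,0]
  ]
}}

```text
time: 5.8
tcp_pos: [0.6031, 0.1094, 0.1956]
ee_rot: [0.781, 0.577, -0.194, 0.142]
force: [-0.1, 1.9, 5.7]
grip_width: 0.106
finger_force: 59.6
```

```bash
python3 -c "
from h import *
state();ang(0)"
```

```text
t 5.8 tcp [0.6031 0.1094 0.1956] q [-0.73  0.93  0.65  1.54 -0.11  1.06 -0.47] grip 0.106 59.6
 Ftool [-1.07 -0.64 -5.93] Ttool [ 0.389 -0.118  0.043]
 angle -179.29 wing0 45.6 off mm [ 3.4  1.3 -6.2] tilt 0.25
```

Emit:
{"api": "arm_command", "payload": {
  "moves": [
    [0,-0.0004,0,0,0,-8,0],
    [-0.0001,-0.0008,0,0,0,-16,0],
    [-0.0003,-0.0012,0,0,0,-24,0],
    [-0.0005,-0.0016,0,0,0,-32,0],
    [-0.0007,-0.0019,0,0,0,-40,0],
    [-0.001,-0.0022,0,0,0,-48,0],
    [-0.0013,-0.0025,0,0,0,-56,0],
    [-0.0017,-0.0027,0,0,0,-64,0]
  ]
}}

```text
time: 6.6
tcp_pos: [0.6, 0.1088, 0.1965]
ee_rot: [0.355, 0.904, -0.24, 0.017]
force: [-0.7, 2.9, 4.0]
grip_width: 0.108
finger_force: 59.5
```

```bash
python3 -c "
from h import *
state();ang(0)"
```

```text
t 6.6 tcp [0.6    0.1088 0.1965] q [-0.57  0.85  0.32  1.55  0.17  1.07  0.4 ] grip 0.108 59.5
 Ftool [ 1.57 -0.33 -4.75] Ttool [-0.056  0.497  0.207]
 angle -115.05 wing0 45.6 off mm [ 2.1  0.8 -6.2] tilt 0.26
```

Emit:
{"api": "arm_command", "payload": {
  "moves": [
    [-0.0002,-0.0002,0,0,0,-8,0],
    [-0.0004,-0.0003,0,0,0,-16,0],
    [-0.001,-0.0003,0,0,0,-23,0],
    [-0.001,-0.0003,0,0,0,-25,0],
    [-0.001,-0.0003,0,0,0,-25,0]
  ]
}}

```text
time: 7.1
tcp_pos: [0.5996, 0.1078, 0.197]
ee_rot: [0.153, 0.958, -0.238, -0.036]
force: [-4.1, 2.4, 8.9]
grip_width: 0.108
finger_force: 59.9
```

```bash
python3 -c "
from h import *
state();ang(0)"
```

```text
t 7.1 tcp [0.5996 0.1078 0.197 ] q [-0.5   0.84  0.2   1.54  0.26  1.09  0.75] grip 0.108 59.9
 Ftool [ 4.65 -3.27 -8.32] Ttool [ 0.068  0.942 -0.144]
 angle -90.31 wing0 45.6 off mm [ 1.8  0.4 -6.2] tilt 0.13
```

Emit:
{"api": "arm_command", "payload": {
  "moves": [
    [0,0,0,0,0,0,0.5],
    [0,0,0,0,0,0,0.5],
    [0,0,-0.02,0,0,0,0.5],
    [0,0,-0.06,0,0,0,0.5],
    [0,0,-0.11,0,0,0,0.5],
    [0,0,-0.16,0,0,0,0.5],
    [0,0,-0.16,0,0,0,0.5]
  ]
}}

```text
time: 7.8
tcp_pos: [0.6255, 0.1829, 0.3424]
ee_rot: [0.152, 0.96, -0.234, -0.031]
force: [0.4, 0.8, -0.2]
grip_width: 0.496
finger_force: 0.0
```

```bash
cat > check.py <<'E'
import sys
from h import *
import fit
from fit import *
n=sys.argv[1]
for c in("top","scene"):
    im,d=arm.camera(c);fit.S[c]={"im":im,"d":d};fit.P[c]=cloud(c,d);fit.HSV[c]=cv2.cvtColor(im,cv2.COLOR_RGB2HSV)
    cv2.imwrite(f"pics/{c}{n}.png",im[:,:,::-1])
v=np.load("v.npy")
for i,c in enumerate(("top","scene")):
    W=wpts(c,v[:3])
    for k in range(3):
        if len(W[k])<30: print(c,k,"few");continue
        w=W[k]-v[7+3*i:10+3*i]
        g=[(np.abs(np.minimum(np.abs(sdf(w,*nip(v[:3],TH[k],np.radians(a),v[3]))),.01)).mean(),a) for a in np.arange(-40,140,1.)]
        print(c,k,len(w),"ang",min(g)[1],round(min(g)[0],4))
E
python3 check.py 1 | grep ang; python3 -c "
from h import *
state();ang(0)
for sy in(1,-1):
  print(tool(1,sy,.1)[1].round(2).tolist());print(rel(*tool(1,sy,.1)))"
```

```text
top 0 637 ang 90.0 0.0011
top 1 477 ang 26.0 0.001
top 2 659 ang 58.0 0.0012
scene 0 391 ang 90.0 0.0017
scene 1 434 ang 27.0 0.0014
scene 2 255 ang 58.0 0.0012
t 7.9 tcp [0.6231 0.1791 0.3373] q [-0.56  0.76  0.2   1.26  0.23  1.46  0.79] grip 0.497 0.0
 Ftool [-0.39  0.01 -0.02] Ttool [-0.46   0.033 -0.026]
 angle -90.33 wing0 45.6 off mm [   0.6    1.4 -165.3] tilt 0.27
[[-0.79, -0.4, -0.47], [-0.45, 0.89, -0.0], [0.42, 0.21, -0.88]]
(array([-192.4, -122.4,  130.7]), array([-28.03,  17.78, -49.95]))
[[0.79, 0.4, -0.47], [0.45, -0.89, -0.0], [-0.42, -0.21, -0.88]]
(array([-192.4, -122.4,  130.7]), array([ 21.31,  33.6 , 124.61]))
```

Emit:
{"api": "arm_command", "payload": {
  "moves": [
    [-0.012,-0.008,0,1.3,2.1,7.8,0.5],
    [-0.024,-0.015,0,2.7,4.2,15.6,0.5],
    [-0.036,-0.023,0,4,6.3,23.4,0.5],
    [-0.048,-0.03,0.005,5.3,8.4,31.2,0.5],
    [-0.06,-0.038,0.01,6.7,10.5,39,0.5],
    [-0.072,-0.046,0.02,8,12.6,46.7,0.5],
    [-0.084,-0.054,0.03,9.3,14.7,54.5,0.5],
    [-0.096,-0.061,0.04,10.7,16.8,62.3,0.5]
  ]
}}

```text
time: 8.7
tcp_pos: [0.691, 0.0778, 0.3278]
ee_rot: [0.654, 0.698, -0.285, -0.055]
force: [0.6, 0.7, -0.1]
grip_width: 0.496
finger_force: 0.0
```

```bash
python3 -c "
from h import *
state();print(rel(*tool(1,-1,.1)))"
```

```text
t 8.7 tcp [0.691  0.0778 0.3278] q [-0.39  1.    0.46  0.85 -0.07  1.84  0.03] grip 0.496 0.0
 Ftool [ 0.64  0.59 -0.43] Ttool [-0.483  0.253 -0.012]
(array([-107.4,   80.1,   50.5]), array([10.3 , 17.03, 61.82]))
```

Emit:
{"api": "arm_command", "payload": {
  "moves": [
    [-0.014,0.01,0.006,1.3,2.1,7.7,0.5],
    [-0.027,0.02,0.012,2.6,4.2,15.4,0.5],
    [-0.04,0.03,0.018,3.9,6.3,23.1,0.5],
    [-0.054,0.04,0.025,5.2,8.5,30.9,0.5],
    [-0.067,0.05,0.031,6.5,10.6,38.6,0.5],
    [-0.081,0.06,0.037,7.7,12.7,46.3,0.5],
    [-0.094,0.07,0.044,9,14.8,54,0.5],
    [-0.107,0.08,0.05,10.3,17,61.8,0.5]
  ]
}}

```text
time: 9.5
tcp_pos: [0.7547, -0.0409, 0.2795]
ee_rot: [0.944, 0.223, -0.236, -0.056]
force: [0.6, 0.9, -0.9]
grip_width: 0.5
finger_force: 0.0
```

```bash
python3 -c "
from h import *
state();ang(1);print(rel(*tool(1,-1,.1)))"
```

```text
t 9.5 tcp [ 0.7547 -0.0409  0.2795] q [-0.11  1.17  0.57  0.58 -0.43  1.95 -0.9 ] grip 0.5 0.0
 Ftool [ 1.28 -0.34  0.55] Ttool [-0.235  0.462 -0.032]
 angle -153.57 wing0 26.4 off mm [   1.1   -0.5 -100. ] tilt 0.08
(array([-1.2,  0.3, -0. ]), array([-0.08,  0.02, -0.01]))
```

Emit:
{"api": "arm_command", "payload": {
  "moves": [
    [-0.001,0,0.03,0,0,0,0.5],
    [-0.001,0,0.065,0,0,0,0.5],
    [-0.001,0,0.1,0,0,0,0.5],
    [-0.001,0,0.103,0,0,0,0.5],
    [-0.001,0,0.103,0,0,0,0.3]
  ]
}}

```text
time: 10.0
tcp_pos: [0.7056, -0.04, 0.1905]
ee_rot: [0.943, 0.226, -0.236, -0.055]
force: [1.1, -0.2, 0.6]
grip_width: 0.343
finger_force: 0.0
```

```bash
python3 -c "
from h import *
state();ang(1)"
```

```text
t 10.0 tcp [ 0.7056 -0.04    0.1905] q [-0.19  1.14  0.57  0.95 -0.41  1.65 -0.81] grip 0.343 0.0
 Ftool [ 0.54  0.52 -1.05] Ttool [-0.239  0.465  0.   ]
 angle -153.17 wing0 26.4 off mm [ 0.2 -1.8  1.6] tilt 0.08
```

Emit:
{"api": "arm_command", "payload": {
  "moves": [
    [0,0.0015,0,0,0,0,0.2],
    [0,0.0015,0,0,0,0,0],
    [0,0.0015,0,0,0,0,0],
    [0,0.0015,0,0,0,0,0]
  ]
}}

```text
time: 10.4
tcp_pos: [0.7081, -0.0418, 0.1927]
ee_rot: [0.944, 0.227, -0.233, -0.054]
force: [4.9, -2.1, 4.9]
grip_width: 0.109
finger_force: 59.6
```

```bash
python3 -c "
from h import *
state();ang(1)"
```

```text
t 10.4 tcp [ 0.7081 -0.0418  0.1927] q [-0.18  1.13  0.57  0.95 -0.41  1.65 -0.81] grip 0.109 59.6
 Ftool [ 0.86  2.87 -6.58] Ttool [-0.371  0.554 -0.057]
 angle -153.12 wing0 26.4 off mm [ 0.8  0.6 -1.5] tilt 0.39
```

Emit:
{"api": "arm_command", "payload": {
  "moves": [
    [0,0,0,0,0,5,0],
    [0,0,0,0,0,10,0],
    [0,0,0,0,0,15,0],
    [0,0,0,0,0,18,0],
    [0,0,0,0,0,18,0]
  ]
}}

```text
time: 10.9
tcp_pos: [0.7082, -0.0419, 0.1927]
ee_rot: [0.968, 0.076, -0.238, -0.016]
force: [6.5, -1.3, 5.2]
grip_width: 0.111
finger_force: 59.7
```

```bash
python3 -c "
from h import *
state();ang(1)"
```

```text
t 10.9 tcp [ 0.7082 -0.0419  0.1927] q [-0.21  1.15  0.65  0.95 -0.47  1.66 -1.09] grip 0.111 59.7
 Ftool [ 3.1   1.87 -7.61] Ttool [-0.286  0.727  0.207]
 angle -171.21 wing0 26.4 off mm [ 0.9  0.5 -1.5] tilt 0.43
```

Emit:
{"api": "arm_command", "payload": {
  "moves": [
    [0,0,0,0,0,3,0],
    [0,0,0,0,0,6,0],
    [0,0,0,0,0,9,0],
    [0,0,0,0,0,9,0]
  ]
}}

```text
time: 11.3
tcp_pos: [0.7082, -0.042, 0.1927]
ee_rot: [0.971, -0.0, -0.239, 0.002]
force: [6.0, -3.7, 5.0]
grip_width: 0.11
finger_force: 59.7
```

```bash
python3 -c "
from h import *
state();ang(1)"
```

```text
t 11.3 tcp [ 0.7082 -0.042   0.1927] q [-0.22  1.16  0.69  0.95 -0.5   1.67 -1.23] grip 0.11 59.7
 Ftool [ 3.02  3.77 -7.18] Ttool [-0.207  0.824  0.074]
 angle 179.81 wing0 26.4 off mm [ 1.   0.5 -1.5] tilt 0.43
```

Emit:
{"api": "arm_command", "payload": {
  "moves": [
    [0,0,0,0,0,2,0],
    [0,0,0,0,0,4,0]
  ]
}}

```text
time: 11.5
tcp_pos: [0.7082, -0.042, 0.1928]
ee_rot: [0.971, -0.032, -0.238, 0.01]
force: [5.6, -4.2, 5.4]
grip_width: 0.101
finger_force: 88.7
```

```bash
python3 -c "
from h import *
state();ang(1)"
```

```text
t 11.5 tcp [ 0.7082 -0.042   0.1928] q [-0.22  1.16  0.7   0.95 -0.51  1.68 -1.29] grip 0.101 88.7
 Ftool [ 2.7   4.09 -7.37] Ttool [-0.608  0.702 -1.972]
 angle 176.02 wing0 26.4 off mm [ 1.   0.4 -1.6] tilt 0.44
```

Emit:
{"api": "arm_command", "payload": {
  "moves": [
    [0,0,0,0,0,-4,0],
    [0,0,0,0,0,-12,0],
    [0,0,0,0,0,-20,0],
    [0,0,0,0,0,-28,0],
    [0,0,0,0,0,-36,0],
    [0,0,0,0,0,-44,0],
    [0,0,0,0,0,-52,0],
    [0,0,0,0,0,-60,0]
  ]
}}

```text
time: 12.3
tcp_pos: [0.708, -0.0416, 0.1928]
ee_rot: [0.856, 0.458, -0.211, -0.111]
force: [4.0, -2.1, 5.0]
grip_width: 0.11
finger_force: 59.7
```

```bash
python3 -c "
from h import *
state();ang(1)"
```

```text
t 12.3 tcp [ 0.708  -0.0416  0.1928] q [-0.14  1.11  0.45  0.95 -0.32  1.63 -0.36] grip 0.11 59.7
 Ftool [-1.08  2.21 -6.33] Ttool [-0.47   0.414  0.206]
 angle -123.82 wing0 26.4 off mm [ 0.4  0.6 -1.5] tilt 0.37
```

Emit:
{"api": "arm_command", "payload": {
  "moves": [
    [0,0,0,0,0,-8,0],
    [0,0,0,0,0,-16,0],
    [0,0,0,0,0,-24,0],
    [0,0,0,0,0,-32,0],
    [0,0,0,0,0,-40,0],
    [0,0,0,0,0,-48,0],
    [0,0,0,0,0,-56,0],
    [0,0,0,0,0,-64,0]
  ]
}}

```text
time: 13.1
tcp_pos: [0.7075, -0.0415, 0.1931]
ee_rot: [0.483, 0.842, -0.12, -0.207]
force: [1.5, -1.1, 6.1]
grip_width: 0.108
finger_force: 59.8
```

```bash
python3 -c "
from h import *
state();ang(1)"
```

```text
t 13.1 tcp [ 0.7075 -0.0415  0.1931] q [-0.05  1.08  0.17  0.94 -0.11  1.61  0.62] grip 0.108 59.8
 Ftool [-0.17 -1.9  -6.11] Ttool [-0.206  0.155  0.146]
 angle -59.84 wing0 26.4 off mm [ 0.1  0.1 -1.5] tilt 0.26
```

Remaining 60 degrees to the target of 0.

Emit:
{"api": "arm_command", "payload": {
  "moves": [
    [0,0,0,0,0,-8,0],
    [0,0,0,0,0,-16,0],
    [0,0,0,0,0,-24,0],
    [0,0,0,0,0,-32,0],
    [0,0,0,0,0,-40,0],
    [0,0,0,0,0,-48,0],
    [0,0,0,0,0,-56,0],
    [0,0,0,0,0,-60,0]
  ]
}}

```text
time: 13.9
tcp_pos: [0.7072, -0.0421, 0.1932]
ee_rot: [-0.002, 0.971, -0.001, -0.24]
force: [2.3, -1.0, 7.0]
grip_width: 0.111
finger_force: 59.9
```

```bash
python3 -c "
from h import *
state();ang(1)"
```

```text
t 13.9 tcp [ 0.7072 -0.0421  0.1932] q [ 0.05  1.08 -0.1   0.94  0.08  1.62  1.54] grip 0.111 59.9
 Ftool [ 1.23 -1.04 -7.28] Ttool [-0.07   0.224  0.15 ]
 angle 0.04 wing0 26.4 off mm [ 0.3 -0.4 -1.5] tilt 0.21
```

Emit:
{"api": "arm_command", "payload": {
  "moves": [
    [0,0,0,0,0,0,0],
    [0,0,0,0,0,0,0.5],
    [0,0,0,0,0,0,0.5],
    [0,0,-0.02,0,0,0,0.5],
    [0,0,-0.05,0,0,0,0.5],
    [0,0,-0.08,0,0,0,0.5],
    [0,0,-0.1,0,0,0,0.5]
  ]
}}

```text
time: 14.6
tcp_pos: [0.7541, -0.0405, 0.281]
ee_rot: [-0.0, 0.971, -0.001, -0.24]
force: [0.9, 0.7, 0.2]
grip_width: 0.499
finger_force: 0.0
```

```bash
python3 -c "
from h import *
state();ang(1)
for sy in(1,-1):
  print(tool(2,sy,.1)[1].round(2).tolist());print(rel(*tool(2,sy,.1)))"
```

```text
t 14.6 tcp [ 0.7541 -0.0405  0.281 ] q [ 0.03  1.13 -0.08  0.57  0.07  1.93  1.56] grip 0.499 0.0
 Ftool [-0.71  0.72 -0.64] Ttool [-0.007 -0.451 -0.035]
 angle -0.1 wing0 26.4 off mm [  -0.2    0.9 -101.1] tilt 0.2
[[-0.95, 0.28, -0.15], [0.19, 0.88, 0.45], [0.25, 0.4, -0.88]]
(array([ 122. , -192.1,   66. ]), array([-28.16, -15.23,   7.52]))
[[0.95, -0.28, -0.15], [-0.19, -0.88, 0.45], [-0.25, -0.4, -0.88]]
(array([ 122. , -192.1,   66. ]), array([  22.67,  -41.92, -165.87]))
```

Emit:
{"api": "arm_command", "payload": {
  "moves": [
    [0.015,-0.025,-0.01,-3.5,-2,1,0.5],
    [0.031,-0.05,-0.01,-7,-4,2,0.5],
    [0.046,-0.073,0,-10.6,-5.7,2.8,0.5],
    [0.061,-0.096,0.013,-14,-7.6,3.8,0.5],
    [0.076,-0.12,0.03,-17.6,-9.5,4.7,0.5],
    [0.092,-0.145,0.045,-21,-11.4,5.6,0.5],
    [0.107,-0.17,0.056,-24.6,-13.3,6.6,0.5],
    [0.122,-0.192,0.066,-28.2,-15.2,7.5,0.5]
  ]
}}

```text
time: 15.4
tcp_pos: [0.6136, -0.2343, 0.2781]
ee_rot: [0.122, 0.962, 0.22, -0.104]
force: [0.6, -1.0, 1.0]
grip_width: 0.499
finger_force: 0.0
```

```bash
python3 check.py 2 | grep ang; python3 -c "
from h import *
state();ang(2);print(rel(*tool(2,1,0)))"
```

```text
top 0 637 ang 90.0 0.0011
top 1 265 ang 1.0 0.0015
top 2 647 ang 58.0 0.0012
scene 0 392 ang 89.0 0.0016
scene 1 458 ang 0.0 0.0014
scene 2 251 ang 58.0 0.0012
t 15.5 tcp [ 0.6102 -0.241   0.277 ] q [ 0.57  0.84 -0.21  1.25 -0.2   1.4   1.79] grip 0.496 0.0
 Ftool [ 0.21 -0.29 -0.28] Ttool [ 0.513 -0.261  0.008]
 angle 56.81 wing0 57.6 off mm [   2.9  -10.2 -100.2] tilt 0.13
(array([ -2.8,  10.1, 100.2]), array([-0.12, -0.06, -0.79]))
```

Emit:
{"api": "arm_command", "payload": {
  "moves": [
    [0,0,0,0,0,0,0.5],
    [0,0,0,0,0,0,0.5]
  ]
}}

```text
time: 15.7
tcp_pos: [0.6156, -0.2314, 0.2786]
ee_rot: [0.12, 0.963, 0.22, -0.104]
force: [0.2, 0.8, 0.1]
grip_width: 0.5
finger_force: 0.0
```

```bash
python3 -c "
from h import *
state();ang(2);print(rel(*tool(2,1,0)))"
```

```text
t 15.7 tcp [ 0.6156 -0.2314  0.2786] q [ 0.56  0.84 -0.22  1.25 -0.21  1.4   1.78] grip 0.5 0.0
 Ftool [0.03 0.8  0.28] Ttool [ 0.382 -0.308  0.014]
 angle 57.67 wing0 57.6 off mm [  0.3   0.9 -98.2] tilt 0.17
(array([-0.1, -0.9, 98.2]), array([ 0.07, -0.15,  0.08]))
```

Emit:
{"api": "arm_command", "payload": {
  "moves": [
    [0,-0.001,0.03,0,0,0,0.5],
    [0,-0.001,0.065,0,0,0,0.5],
    [0,-0.001,0.098,0,0,0,0.5],
    [0,-0.001,0.098,0,0,0,0.5],
    [0,-0.001,0.098,0,0,0,0.3]
  ]
}}

```text
time: 16.2
tcp_pos: [0.6012, -0.1888, 0.1921]
ee_rot: [0.119, 0.963, 0.219, -0.104]
force: [-0.5, -0.7, 0.7]
grip_width: 0.345
finger_force: 0.0
```

```bash
python3 -c "
from h import *
state();ang(2)"
```

```text
t 16.2 tcp [ 0.6012 -0.1888  0.1921] q [ 0.53  0.89 -0.23  1.42 -0.22  1.17  1.8 ] grip 0.345 0.0
 Ftool [ 0.55 -0.49 -0.87] Ttool [ 0.399 -0.271  0.015]
 angle 57.69 wing0 57.6 off mm [-0.  -0.2 -0.7] tilt 0.16
```

Emit:
{"api": "arm_command", "payload": {
  "moves": [
    [0,0,0,0,0,0,0.1],
    [0,0,0,0,0,0,0],
    [0,0,0,0,0,0,0],
    [0,0,0,0,0,0,0]
  ]
}}

```text
time: 16.6
tcp_pos: [0.602, -0.1898, 0.1939]
ee_rot: [0.121, 0.963, 0.22, -0.102]
force: [3.3, 1.5, 7.4]
grip_width: 0.105
finger_force: 59.8
```

Emit:
{"api": "arm_command", "payload": {
  "moves": [
    [0,0,0,0,0,6,0],
    [0,0,0,0,0,12,0],
    [0,0,0,0,0,18,0],
    [0,0,0,0,0,20,0]
  ]
}}

```text
time: 17.0
tcp_pos: [0.6019, -0.1901, 0.1938]
ee_rot: [0.287, 0.927, 0.198, -0.139]
force: [2.7, 0.9, 6.2]
grip_width: 0.109
finger_force: 59.9
```

```bash
python3 -c "
from h import *
state();ang(2)"
```

```text
t 17.0 tcp [ 0.6019 -0.1901  0.1938] q [ 0.48  0.88 -0.13  1.42 -0.29  1.18  1.51] grip 0.109 59.9
 Ftool [ 0.58  4.09 -5.48] Ttool [-0.457 -0.186 -0.119]
 angle 37.48 wing0 57.6 off mm [-0.9 -0.2 -2.9] tilt 0.14
```

Emit:
{"api": "arm_command", "payload": {
  "moves": [
    [0,0,0,0,0,5,0],
    [0,0,0,0,0,10,0],
    [0,0,0,0,0,15,0],
    [0,0,0,0,0,20,0],
    [0,0,0,0,0,24,0]
  ]
}}

```text
time: 17.5
tcp_pos: [0.6016, -0.1904, 0.1937]
ee_rot: [0.474, 0.847, 0.165, -0.177]
force: [1.5, 0.5, 6.7]
grip_width: 0.105
finger_force: 59.9
```

```bash
python3 -c "
from h import *
state();ang(2)"
```

```text
t 17.5 tcp [ 0.6016 -0.1904  0.1937] q [ 0.42  0.88 -0.01  1.43 -0.38  1.2   1.17] grip 0.105 59.9
 Ftool [ 2.69  2.27 -5.93] Ttool [-0.41   0.077 -0.125]
 angle 13.46 wing0 57.6 off mm [-1.  -0.3 -2.9] tilt 0.12
```

Emit:
{"api": "arm_command", "payload": {
  "moves": [
    [0,0,0,0,0,3,0],
    [0,0,0,0,0,6,0],
    [0,0,0,0,0,9,0],
    [0,0,0,0,0,9,0]
  ]
}}

```text
time: 17.9
tcp_pos: [0.6014, -0.1904, 0.1937]
ee_rot: [0.538, 0.807, 0.15, -0.19]
force: [1.5, 1.5, 6.0]
grip_width: 0.105
finger_force: 60.0
```

```bash
python3 -c "
from h import *
state();ang(2)"
```

```text
t 17.9 tcp [ 0.6014 -0.1904  0.1937] q [ 0.4   0.88  0.03  1.43 -0.41  1.21  1.04] grip 0.105 60.0
 Ftool [ 3.49  2.22 -4.82] Ttool [-0.334  0.166  0.126]
 angle 4.54 wing0 57.6 off mm [-1.  -0.3 -2.9] tilt 0.1
```

Emit:
{"api": "arm_command", "payload": {
  "moves": [
    [0,0,0,0,0,3,0],
    [0,0,0,0,0,6,0],
    [0,0,0,0,0,8,0]
  ]
}}

```text
time: 18.2
tcp_pos: [0.6014, -0.1904, 0.1938]
ee_rot: [0.592, 0.769, 0.137, -0.199]
force: [2.1, -0.4, 6.5]
grip_width: 0.108
finger_force: 78.7
```

```bash
python3 -c "
from h import *
state();ang(2)"
```

```text
t 18.2 tcp [ 0.6014 -0.1904  0.1938] q [ 0.38  0.88  0.07  1.43 -0.43  1.22  0.92] grip 0.108 78.7
 Ftool [ 2.22  1.74 -6.22] Ttool [-0.168  0.149 -1.61 ]
 angle -3.27 wing0 57.6 off mm [-1.  -0.2 -2.9] tilt 0.06
```

Emit:
{"api": "arm_command", "payload": {
  "moves": [
    [0,0,0,0,0,-4,0],
    [0,0,0,0,0,-12,0],
    [0,0,0,0,0,-20,0],
    [0,0,0,0,0,-28,0],
    [0,0,0,0,0,-36,0],
    [0,0,0,0,0,-44,0],
    [0,0,0,0,0,-52,0],
    [0,0,0,0,0,-60,0]
  ]
}}

```text
time: 19.0
tcp_pos: [0.602, -0.1899, 0.1939]
ee_rot: [0.127, 0.962, 0.219, -0.103]
force: [2.9, 3.0, 6.2]
grip_width: 0.105
finger_force: 59.8
```

Emit:
{"api": "arm_command", "payload": {
  "moves": [
    [0,0,0,0,0,-8,0],
    [0,0,0,0,0,-16,0],
    [0,0,0,0,0,-24,0],
    [0,0,0,0,0,-31,0],
    [0,0,0,0,0,-33.3,0],
    [0,0,0,0,0,-33.3,0]
  ]
}}

```text
time: 19.6
tcp_pos: [0.6021, -0.1894, 0.1942]
ee_rot: [-0.152, 0.958, 0.24, -0.036]
force: [2.0, 2.8, 7.0]
grip_width: 0.105
finger_force: 60.0
```

```bash
python3 -c "
from h import *
state();ang(2)"
```

```text
t 19.6 tcp [ 0.6021 -0.1894  0.1942] q [ 0.62  0.9  -0.39  1.42 -0.1   1.16  2.26] grip 0.105 60.0
 Ftool [-2.79  5.1  -5.15] Ttool [-0.405 -0.612 -0.124]
 angle 90.0 wing0 57.6 off mm [-0.9 -0.  -2.9] tilt 0.23
```

Emit:
{"api": "arm_command", "payload": {
  "moves": [
    [0,0,0,0,0,0,0.5],
    [0,0,0,0,0,0,0.5],
    [0,0,-0.02,0,0,0,0.5],
    [0,0,-0.06,0,0,0,0.5],
    [0,0,-0.11,0,0,0,0.5],
    [0,0,-0.15,0,0,0,0.5],
    [0,0,-0.15,0,0,0,0.5],
    [0,0,-0.15,0,0,0,0.5]
  ]
}}

```text
time: 20.4
tcp_pos: [0.6221, -0.2584, 0.3243]
ee_rot: [-0.151, 0.959, 0.238, -0.039]
force: [-0.7, 0.3, -0.2]
grip_width: 0.504
finger_force: 0.0
```

```bash
python3 check.py 3 | grep ang; python3 -c "
from h import *
state()
a=cv2.imread('pics/scene3.png')[160:370,230:510];cv2.imwrite('pics/scc3.png',cv2.resize(a,(800,600),interpolation=cv2.INTER_CUBIC))"
```

```text
top 0 643 ang 90.0 0.0011
top 1 269 ang 1.0 0.0016
top 2 722 ang 90.0 0.0013
scene 0 394 ang 90.0 0.0017
scene 1 459 ang 0.0 0.0014
scene 2 328 ang 90.0 0.0014
t 20.5 tcp [ 0.6215 -0.2569  0.3226] q [ 0.65  0.85 -0.38  1.13 -0.1   1.52  2.26] grip 0.501 0.0
 Ftool [-0.83  0.73  0.59] Ttool [ 0.535 -0.032  0.047]
```

View pics/scc3.png

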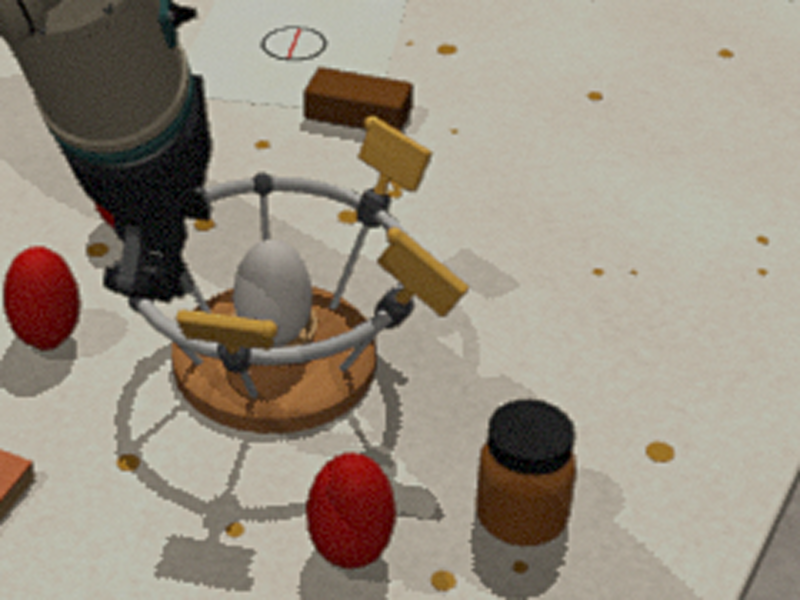

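The wings, at (395,155), (422,272) and (228,328), are at their set angles of 90, 180 and 90 degrees. The egg at (272,290) is upright, the jar and block haven't moved, and the gripper is clear.

```bash
python3 -c "
from h import *
print(arm.hand_in())"
```

```text
the job is handed in; nothing more can be done
None
```

I tightened all three nipples to their stops in order and backed them off one, two and one quarter turns (the last camera fit is within about 1 degree), left the egg standing, and handed the job in at 20.5 s; the jar and block look unmoved, while the board was only partly in the last picture.

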